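# Gas the tasting glass: start, then hold the dead-man lever at half flow

### The arm

A 6-joint arm with a two-finger parallel gripper is mounted at the origin on a cart in front of the work surface, level with it; the furniture and walls round the work are solid. World frame = base frame: x ahead of the robot, y to its left, z up, the work surface at z = 0. Lengths are in m, angles in degrees, forces in N, time in s.
With the tool pointing down it reaches from about 0.4 to 0.825 m from the base axis. Payload 7 kg.
Tool frame: the origin (TCP) lies midway between the tips of the shut fingers; the grasp point (between the pads) lies 19 mm behind it; x points along the fingers, z is the direction in which the jaws open and shut, and the axes are right-handed (so a half turn about x gives the same grasp; the last joint's range is limited). The gripper opens to 88 mm and grips with 3 to 60 N. Pads are 19 mm wide; open, the fingers measure 130 mm over their backs; the gripper's body (78 mm by 193 mm) begins 47 mm behind the grasp point.
Start: joints at [-51.217, 20.546, 0.682, 0, -70.136, -16.507], TCP at [0.256, -0.625, 0.227] pointing down, gripper open.
Joint ranges: [-176.03, 176.03], [-82.01, 121.73], [-58.28, 71.71], [-173.87, 95.51], [-174.79, -0.11], [-173.66, 173.66]. Speed limits (degrees/s): [136.94, 136.94, 172.46, 180, 180, 180].

### API

Orientations are given as [roll, pitch, yaw] about the fixed x, y, z axes, in that order (R = Rz(yaw) Ry(pitch) Rx(roll)).
In Python, from plant import get_state, capture, close_job gives the robot as it stands.
- The arm moves only by the tool play_rows, never from a script. Its argument "series" is one flat list of numbers, 4 for each row, row after row: the shift along the tool's x, y, z in m, then the turn about the tool's x in rad. In form: [tx, ty, tz, spin, tx, ty, tz, spin, ...]. A call has exactly 5 rows; each row shifts and turns the commanded pose from where the row before left it, along the tool's axes as they then stand; what a row does not reach is not made up. A row lasts 1/12 s, in which the tool goes at most 41.7 mm and 7.16 degrees, less where a joint would pass 70% of its speed; a pose out of reach is approached as far as the arm can. A call is refused whole if a number of a shift passes 0.0417 or a number of a turn 0.125, either way. A call with a gripper value outside its range is refused whole. "jaw" is the opening in per cent of the stroke, from 0 (shut) to 100 (fully open), set as the call begins (left out, the last holds). The fingers move at their own pace and stop on an object; "squeeze" is the grip in N (left out, the last holds). Time passes only in rows, so rows that do not move let the fingers close, or fill a call up. It gives the time, the measured TCP pose, the force and the opening at its end, in the units of the state.
- get_state(): the state, without advancing time (a new reading comes with each control period).
- capture(name): name is "scene" or "top" or "wrist"; returns a dict with "img" (420x560x3 uint8, blue, green, red), "K" (3x3 intrinsics, pixels), "world_from_camera" (4x4, takes a point from camera to world coordinates). Camera axes: x right, y down, z forward; pixel columns grow to the right and rows downward; lengths in m; the calibration is good to about 2 mm. The wrist camera is an equidistant fisheye: a pixel r from the principal point sees the ray r / f radians off the axis. A picture is of the moment at which its call begins. There is no depth.
- close_job(): hands the job in, once; it reports no verdict.
The state is a dict: "time_s": time; "joints": joint angles; "qd": joint speeds; "joint_torque": joint torques, N m; "tcp_pos": TCP position; "eef_rot": TCP orientation; "contact_force": force on the tool from outside, world axes, zero at the start; "moment": the same for the moment, N m; "gripper_width": finger opening in m.
Only numpy, scipy, OpenCV 4.12 (cv2) and the standard library are available. Lean on these libraries where they do the work, as an engineer would, in place of code of your own. Each camera call takes 0.05 s, during which the arm holds its last target.

### The job

Blanket the tasting glass with gas: press the start button (the small one) fully down and let it come back up, then push the gas valve's spring lever down until the needle on its dial stands straight up on the long middle mark, which is half of the lever's travel, and keep it there. The lever springs back if let go, so finish while still holding it down with the fingers; never push it down to its stop. Do not press the big stop button, and leave the loose cork, the matchbox and the foil cutter where they are.

Things in the scene. Friction and masses are not known exactly. Their poses are not given: they have to be found in the camera images.
- valve: Gas valve, a fixed aluminium unit on a 205 x 110 mm dark foot plate (from 50 mm before to 155 mm behind the hinge). Origin: table level, right below the lever's hinge; z up, -x to the front, where the lever reaches out, roughly to the robot. Behind the hinge: housing 56 mm wide, 100 mm high; on it a 72 mm dial facing front, top 186 mm up; then the tasting glass under a pipe 142 mm high.
- lever_hinge (a point): Centre of the lever's hinge pin, 85 mm above the table, in the valve's body; the hinge axis is the valve's y.
- lever_pad (a point): Centre of the top face of the lever's black ribbed paddle (36 mm along the lever, 42 mm across, 13 mm thick), 110 mm out from the hinge. Push here from above; nothing lies under it. It moves with the lever: 124 mm above the table when free, 91.5 mm at half travel, 59 mm at the stop; at half travel it is 110 mm horizontally from the hinge, on the valve's -x side.
- lever (a joint): Angle of the lever, rad: 0 free (paddle end slanting 0.30 rad up), 0.30 half way (lever level, dial needle straight up), 0.60 at its stop. It grows as the paddle is pushed down. A spring drives it back: about 1.8 N on the paddle to begin to move it, 5.5 N at half travel, 9 N at the stop.
- needle (a joint): Angle of the dial's needle, rad, always 3.5 times the lever's: 0 leaning to the left (seen from the front), 1.05 straight up on the long mark, 2.1 leaning to the right. It only shows; do not touch it.
- start_box: Fixed aluminium box of the start button, 80 x 84 x 40 mm. Origin: centre of its underside.
- start_top (a point): Centre of the top of the start button, the small black one of 24 mm diameter in a steel collar of 40 mm diameter, in the middle of its box; 62 mm above the table when up (the collar's top is 52 mm up). It moves with the button.
- start (a joint): Travel of the start button, m: 0 up, 0.006 fully down. The spring takes 1.5 N to begin and 5 N fully down.
- stop_box: Fixed aluminium box of the stop button, the same 80 x 84 x 40 mm. Origin: centre of its underside. The two boxes and the valve stand side by side about 240 mm apart in any order.
- stop_top (a point): Centre of the top of the stop button, the big black one of 48 mm diameter, 62 mm above the table. Not to be pressed.
- stop (a joint): Travel of the stop button, m: 0 up, 0.006 fully down.
- loose_cork: Bystander: a loose cork standing on end, 24 mm diameter, 46 mm high. Origin: centre of its underside.
- loose_matchbox: Bystander: a loose matchbox, 36 x 53 x 15 mm. Origin: centre of its underside.
- foil_cutter: Bystander: a loose black ring-shaped foil cutter, 47 mm across, 14 mm high. Origin: centre of its underside.

How it is judged (in metres and radians):
On the way, in this order (a step that is already met when the one before it is completed fails the run):
1. the start button is pressed fully down while the lever is still up (value of joint start above 0.005 m and value of joint lever below 0.06 rad), for 0.1 s.
2. the start button has come back up, before the lever is pushed (value of joint start below 0.001 m and value of joint lever below 0.06 rad), for 0.1 s.
At the end, for the whole second after the job is handed in: The fingers still hold the lever down (at least 3 N on it) at half travel, 0.30 rad +- 0.06 rad (the needle within 12 degrees of upright), and both buttons are up (within 1 mm) (value of joint lever between 0.24 and 0.36 rad and contact force between the fingers and lever above 3 N and value of joint each of start, stop below 0.001 m); the arm keeps its last pose, push and grip.
It fails at once if the lever is pushed to its stop (beyond 0.54 rad) (value of joint lever above 0.54 rad).
It fails at once if the stop button is pressed (more than 2 mm) (value of joint stop above 0.002 m).
It fails at once if the loose cork, the matchbox or the foil cutter is moved by more than 30 mm (distance of any of loose_cork, loose_matchbox, foil_cutter from where it was at the start of the episode above 0.03 m).
It also fails if it takes over 48 s, if anything falls off the work surface, if the arm or the gripper's body presses on something with over 40 N, if the wrist force passes 120 N, or if a joint passes its speed limit or range.

## Working session

There is one attempt and no reset: what is moved stays moved. The work goes in short steps, Python scripts to look and compute and a tool call to move; the robot and the scene stay as the last step left them, time stands still between calls to the robot, and variables do not carry over. Pictures are saved under pics/ and viewed, and the job is handed in when it is done.

Besides the shell and the picture viewer there is one more tool, called after ">>>" by a JSON object that holds its "name" and its "arguments". play_rows: Moves the arm, as the interface text tells. Its arguments: {"type":"object","properties":{"series":{"type":"array","items":{"type":"number"}},"jaw":{"type":"number"},"squeeze":{"type":"number"}},"required":["series"]}

```bash
mkdir -p pics
python3 - <<'E'
from plant import get_state,capture
import cv2,numpy as np
s=get_state()
for k,v in s.items(): print(k,np.round(v,4))
for n in("scene","top","wrist"):
    c=capture(n); cv2.imwrite(f"pics/{n}0.png",c["img"]); np.savez(f"{n}0.npz",**c)
    print(n,np.round(c["K"],1).tolist(),np.round(c["world_from_camera"],3).tolist())
E
```

```text
time_s 0.0
joints [-5.12178e+01  2.05899e+01  6.33100e-01 -1.81000e-02 -7.01346e+01
 -1.65091e+01]
qd [ 0.0468 -0.0609 -0.0749  0.009  -0.015   0.0925]
joint_torque [ 8.00000e-04 -5.82724e+01  2.93053e+01  6.99770e+00  6.80000e-03
 -1.00000e-04]
tcp_pos [ 0.2556 -0.6242  0.2256]
eef_rot [  5.9656  89.9071 118.2326]
contact_force [ 0.0774 -0.1644 -0.4957]
moment [-0.02    0.0185 -0.0265]
gripper_width 0.0874
scene [[438.7, 0.0, 272.5], [0.0, 438.7, 212.0], [0.0, 0.0, 1.0]] [[-0.768, -0.341, 0.543, 0.007], [-0.641, 0.415, -0.646, 0.591], [-0.005, -0.844, -0.537, 0.662], [0.0, 0.0, 0.0, 1.0]]
top [[528.5, 0.0, 279.2], [0.0, 528.5, 202.6], [0.0, 0.0, 1.0]] [[-0.215, -0.863, 0.457, -0.129], [-0.977, 0.193, -0.095, 0.114], [-0.006, -0.467, -0.884, 1.369], [0.0, 0.0, 0.0, 1.0]]
wrist [[325.2, 0.0, 274.0], [0.0, 325.2, 213.3], [0.0, 0.0, 1.0]] [[-0.379, 0.884, 0.274, 0.182], [0.925, 0.362, 0.113, -0.654], [0.001, 0.296, -0.955, 0.383], [0.0, 0.0, 0.0, 1.0]]
```

View pics/scene0.png

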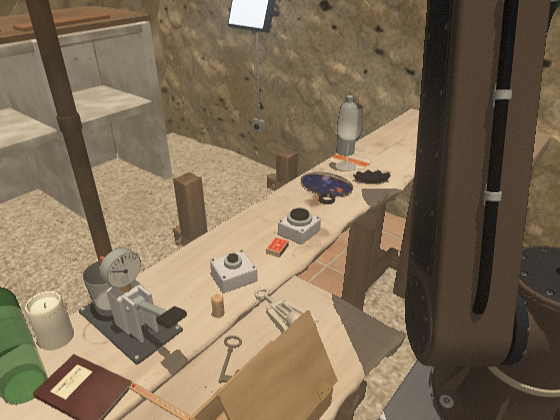

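View pics/top0.png

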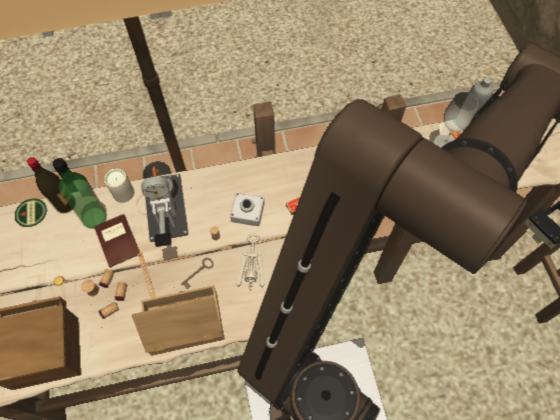

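View pics/wrist0.png

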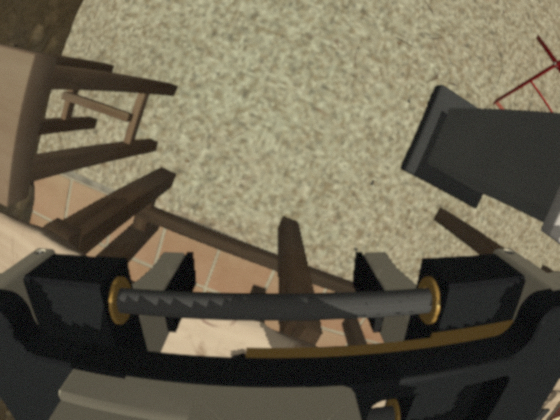

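The scene view shows the valve at (135,300), one box with a button at (233,260) and another at (299,217). The top view shows the valve at (163,205) and the first box at (247,207), while the arm hides the second. I'll zoom in to tell the small button from the big one.

Run:
```python
import cv2,numpy as np
s=cv2.imread("pics/scene0.png");t=cv2.imread("pics/top0.png")
a=cv2.resize(s[190:380,70:340],None,fx=2.9,fy=2.9,interpolation=cv2.INTER_CUBIC);cv2.imwrite("pics/sz.png",a[:600,:800])
b=cv2.resize(t[150:290,130:310],None,fx=4.2,fy=4.2,interpolation=cv2.INTER_CUBIC);cv2.imwrite("pics/tz.png",b[:600,:800])
```

```text
(no output)
```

View pics/sz.png

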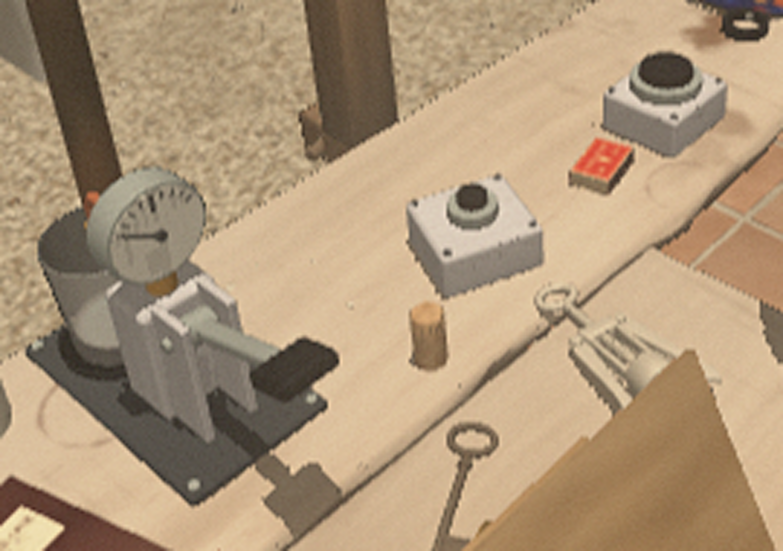

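View pics/tz.png

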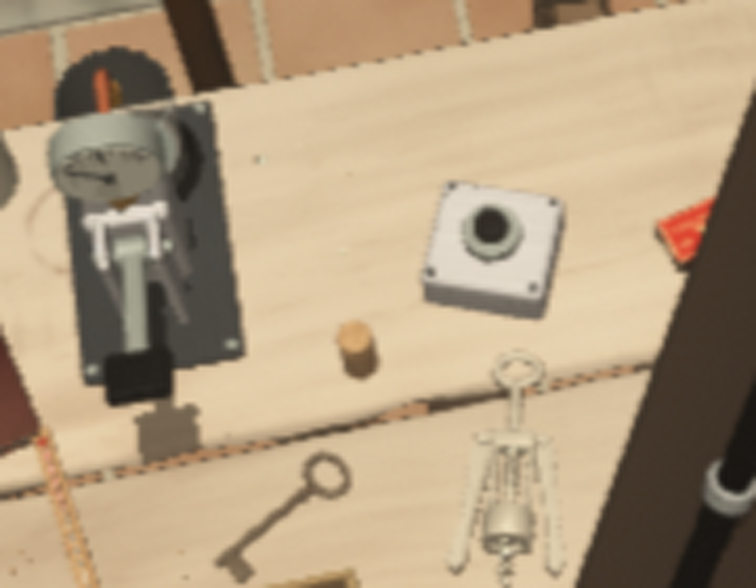

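The start button is the small one in the middle box, at crop (472,197) in scene and (490,225) in top. The stop button is on the right and the valve on the left. Next I measure.

```bash
cat > h.py <<'E'
import cv2,numpy as np
def ray(c,p):
    K,T=c["K"],c["world_from_camera"]
    d=T[:3,:3]@np.linalg.inv(K)@np.array([p[0],p[1],1.]);return T[:3,3],d
def plane(c,p,z):
    o,d=ray(c,p);return o+d*(z-o[2])/d[2]
def tri(c1,p1,c2,p2):
    A=np.zeros((3,3));b=np.zeros(3);R=[]
    for c,p in((c1,p1),(c2,p2)):
        o,d=ray(c,p);d=d/np.linalg.norm(d);M=np.eye(3)-np.outer(d,d);A+=M;b+=M@o;R.append((o,M))
    x=np.linalg.solve(A,b);return x,[np.linalg.norm(M@(x-o)) for o,M in R]
def blob(img,x0,x1,y0,y1,th=70):
    m=np.zeros(img.shape[:2],np.uint8);m[y0:y1,x0:x1]=(img[y0:y1,x0:x1].max(2)<th)*255
    n,l,st,ce=cv2.connectedComponentsWithStats(m);i=1+np.argmax(st[1:,4]);return ce[i],st[i],(l==i)
E
python3 - <<'E'
from h import *
s=dict(np.load("scene0.npz"));t=dict(np.load("top0.npz"))
bs=blob(s["img"],222,245,245,275);bt=blob(t["img"],238,258,195,213)
print(bs[:2],bt[:2]);print("start",plane(s,bs[0],.062),plane(t,bt[0],.062),tri(s,bs[0],t,bt[0]))
ps=blob(s["img"],155,190,303,330,60);pt=blob(t["img"],153,173,230,248,60)
print(ps[:2],pt[:2]);print("pad",tri(s,ps[0],t,pt[0]),plane(s,ps[0],.119),plane(t,pt[0],.119))
b=blob(s["img"],285,312,200,225);print(b[:2],"stop",plane(s,b[0],.062))
sc=lambda x,y:(70+x/2.9,190+y/2.9)
tc=lambda x,y:(130+x/4.2,150+y/4.2)
print("plate screws front L,R, back R (scene, top; z~.01)")
print(plane(s,sc(194,485),.01),plane(s,sc(313,399),.01));
print(plane(t,tc(93,370),.01),plane(t,tc(232,344),.01),plane(t,tc(200,108),.01))
print("cork",plane(t,tc(355,335),.046),plane(s,sc(428,313),.046))
E
```

```text
(array([229.08333333, 257.91666667]), array([228, 254,   4,   8,  12], dtype=int32)) (array([246.15 , 203.325]), array([243, 200,   7,   8,  40], dtype=int32))
start [0.56664012 0.07317462 0.062     ] [0.56493503 0.06469987 0.062     ] (array([0.57222213, 0.06526473, 0.05293761]), [np.float64(0.0023816294743102175), np.float64(0.002381629474310255)])
(array([160.15789474, 322.        ]), array([156, 318,  10,   8,  19], dtype=int32)) (array([162.93333333, 238.33846154]), array([154, 230,  18,  16, 195], dtype=int32))
pad (array([0.49830746, 0.30233124, 0.09370688]), [np.float64(0.0049612305133958316), np.float64(0.004961230513395752)]) [0.48192166 0.31628687 0.119     ] [0.48106148 0.29606341 0.119     ]
(array([299.27692308, 214.14615385]), array([291, 209,  18,  11, 130], dtype=int32)) stop [ 0.5543955  -0.16597555  0.062     ]
plate screws front L,R, back R (scene, top; z~.01)
[0.54072003 0.34230028 0.01      ] [0.53860117 0.24813254 0.01      ]
[0.54164385 0.34149121 0.01      ] [0.54037103 0.24796464 0.01      ] [0.72911385 0.24551647 0.01      ]
cork [0.51147498 0.1646235  0.046     ] [0.50904231 0.16551071 0.046     ]
```

Run:
```python
from h import *
from scipy.spatial.transform import Rotation as R
s=dict(np.load("scene0.npz"));t=dict(np.load("top0.npz"))
sc=lambda x,y:(70+x/2.9,190+y/2.9)
p=sc(472,197)
print(plane(s,p,.062),tri(s,p,t,(246.5,203.6)))
p=sc(298,362);print("pad",plane(s,p,.124),tri(s,p,t,(162.9,237.5)))
from plant import get_state
g=get_state();M=R.from_euler("xyz",g["eef_rot"],degrees=True).as_matrix();print(M.round(3))
w=dict(np.load("wrist0.npz"))["world_from_camera"]
print((M.T@(w[:3,3]-g["tcp_pos"])).round(3))
for tgt in([.566,.066,.13],[.4725,.2957,.18]):
  print((M.T@(np.array(tgt)-g["tcp_pos"])).round(4))
```

```text
[0.56039316 0.06809338 0.062     ] (array([0.56604241, 0.06347311, 0.05668539]), [np.float64(0.0006165514108744166), np.float64(0.0006165514108743274)])
pad [0.47421956 0.29529276 0.124     ] (array([0.47970786, 0.29425425, 0.12123795]), [np.float64(0.002630961046661397), np.float64(0.002630961046661403)])
[[-0.001 -0.925 -0.379]
 [ 0.001 -0.379  0.925]
 [-1.     0.     0.001]]
[-0.158  0.079  0.   ]
[ 0.0964 -0.5488  0.5211]
[ 0.0467 -0.5493  0.7692]
```

Start button: about (0.563, 0.066, 0.062). The valve's pad at half travel: about (0.4725, 0.296, 0.0915), taken from the plate screws with valve yaw about -0.8°. I'll shut the jaws and move over at the current height.

>>> {"name": "play_rows", "arguments": {"series": [0,-0.0285,0.027,0,0,-0.0285,0.027,0,0,-0.0285,0.027,0,0,-0.0285,0.027,0,0,-0.0285,0.027,0], "jaw": 0, "squeeze": 20}}

```text
time_s: 0.57
tcp_pos: [0.3367, -0.444, 0.2262]
eef_rot: [22.2, 90.0, 134.5]
contact_force: [1.5, -0.1, 0.5]
gripper_width: 0.0599
```

>>> {"name": "play_rows", "arguments": {"series": [0,-0.0285,0.027,0,0,-0.0285,0.027,0,0,-0.0285,0.027,0,0,-0.0285,0.027,0,0,-0.0285,0.027,0]}}

```text
time_s: 0.98
tcp_pos: [0.4174, -0.2649, 0.2266]
eef_rot: [-99.9, 90.0, 12.4]
contact_force: [1.2, -0.4, 0.1]
gripper_width: 0.0265
```

>>> {"name": "play_rows", "arguments": {"series": [0,-0.0285,0.027,0,0,-0.0285,0.027,0,0,-0.0285,0.027,0,0,-0.0285,0.027,0,0,-0.0285,0.027,0]}}

```text
time_s: 1.4
tcp_pos: [0.4982, -0.0858, 0.2267]
eef_rot: [-86.2, 90.0, 26.1]
contact_force: [0.1, -0.7, 0.0]
gripper_width: 0.0009
```

>>> {"name": "play_rows", "arguments": {"series": [0,-0.025,0.024,0,0,-0.025,0.024,0,0,-0.025,0.024,0,0,-0.025,0.024,0,0,-0.02,0.02,0]}}

```text
time_s: 1.82
tcp_pos: [0.5656, 0.0673, 0.2263]
eef_rot: [54.8, 90.0, 167.1]
contact_force: [-0.1, -1.0, 0.2]
gripper_width: 0.0008
```

>>> {"name": "play_rows", "arguments": {"series": [0,0,0,0.1,0,0,0,0.1,0,0,0,0.1,0,0,0,0.09,0,0,0,0]}}

```text
time_s: 2.23
tcp_pos: [0.5648, 0.0652, 0.2263]
eef_rot: [102.3, 90.0, -168.0]
contact_force: [0.3, 0.4, -0.6]
gripper_width: 0.0004
```

Run:
```python
from plant import get_state,capture
from h import *
from scipy.spatial.transform import Rotation as R
g=get_state();print(g["tcp_pos"],R.from_euler("xyz",g["eef_rot"],degrees=True).as_matrix().round(3))
for n in("scene","wrist"):
    c=capture(n);cv2.imwrite(f"pics/{n}1.png",c["img"]);np.savez(f"{n}1.npz",**c)
```

```text
[0.56482698 0.0651872  0.22627376] [[-0.001 -1.     0.005]
 [-0.     0.005  1.   ]
 [-1.     0.001 -0.   ]]
```

View pics/wrist1.png

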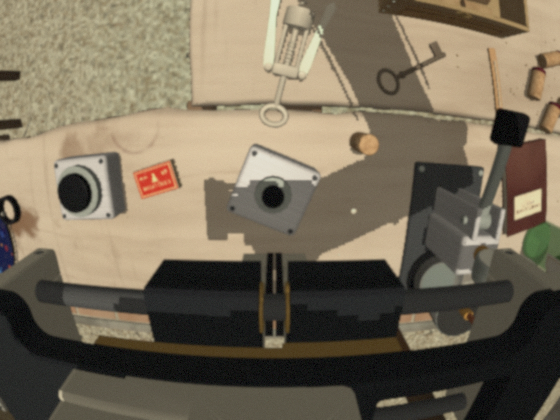

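View pics/scene1.png

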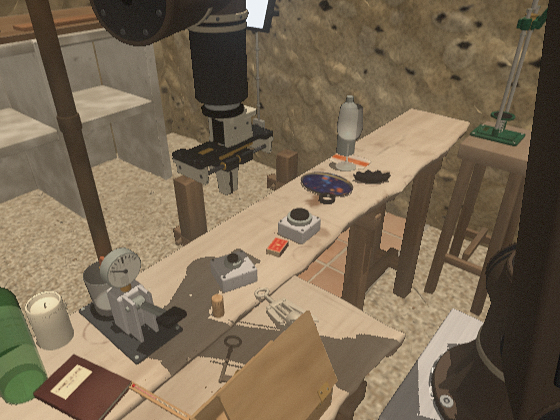

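The wrist view shows the start button at about (272,194), the lever pad at about (510,128), and the finger tips at column 273. I'll measure both with the fisheye model.

```bash
cat >> h.py <<'E'
def wplane(c,p,z):
    K,T=c["K"],c["world_from_camera"];v=np.array([p[0]-K[0,2],p[1]-K[1,2]])/K[0,0];r=np.linalg.norm(v)
    d=T[:3,:3]@np.array([*(v/r*np.sin(r)),np.cos(r)]);o=T[:3,3];return o+d*(z-o[2])/d[2]
E
python3 - <<'E'
from h import *
w=dict(np.load("wrist1.npz"))
b=blob(w["img"],260,287,182,207,60);print(b[:2],wplane(w,b[0],.062))
p=blob(w["img"],485,535,105,150,60);print(p[:2],wplane(w,p[0],.122))
cv2.imwrite("pics/wz.png",cv2.resize(w["img"][100:300,220:540],None,fx=2.4,fy=2.4))
E
```

```text
(array([272.41161616, 196.11868687]), array([262, 185,  22,  22, 396], dtype=int32)) [0.56674186 0.06394716 0.062     ]
(array([509.09082652, 128.15712988]), array([ 491,  109,   38,   38, 1101], dtype=int32)) [0.48054529 0.29195191 0.122     ]
```

View pics/wz.png

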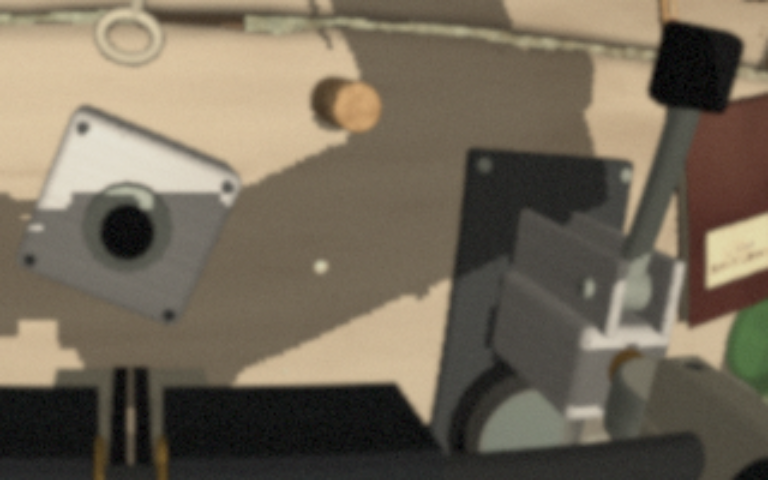

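The measurements agree on (0.566, 0.065), so the fingers are right above the button. Going down.

>>> {"name": "play_rows", "arguments": {"series": [0.035,0,0,0,0.035,0,0,0,0.035,0,0,0,0.03,0,0,0,0.015,0,0,0]}}

```text
time_s: 2.75
tcp_pos: [0.5628, 0.0642, 0.0728]
eef_rot: [107.1, 89.7, -162.8]
contact_force: [-0.3, 0.2, -0.2]
gripper_width: 0.0005
```

>>> {"name": "play_rows", "arguments": {"series": [0.004,0,0,0,0.004,0,0,0,0.004,0,0,0,0,0,0,0,0,0,0,0]}}

```text
time_s: 3.17
tcp_pos: [0.5656, 0.0653, 0.0656]
eef_rot: [-67.8, 89.9, 22.1]
contact_force: [0.2, -0.0, 0.5]
gripper_width: 0.0004
```

>>> {"name": "play_rows", "arguments": {"series": [0.002,0,0,0,0.002,0,0,0,0.002,0,0,0,0,0,0,0,0,0,0,0]}}

```text
time_s: 3.58
tcp_pos: [0.5657, 0.0654, 0.0591]
eef_rot: [-73.0, 89.9, 17.0]
contact_force: [1.8, 1.0, 3.3]
gripper_width: 0.0002
```

>>> {"name": "play_rows", "arguments": {"series": [0.001,0,0,0,0.001,0,0,0,0.001,0,0,0,0,0,0,0,0,0,0,0]}}

```text
time_s: 4.0
tcp_pos: [0.5657, 0.0653, 0.0563]
eef_rot: [-76.2, 89.9, 13.8]
contact_force: [0.9, 0.8, 7.3]
gripper_width: 0.0002
```

>>> {"name": "play_rows", "arguments": {"series": [0.001,0,0,0,0.001,0,0,0,0,0,0,0,0,0,0,0,0,0,0,0]}}

```text
time_s: 4.42
tcp_pos: [0.5658, 0.0654, 0.056]
eef_rot: [-81.7, 89.9, 8.3]
contact_force: [-6.2, 1.6, 24.1]
gripper_width: 0.0003
```

The button is bottomed: 24 N, with the tip stopped at 56 mm. Now I lift.

>>> {"name": "play_rows", "arguments": {"series": [-0.01,0,0,0,-0.03,0,0,0,-0.04,0,0,0,-0.04,0,0,0,-0.04,0,0,0]}}

```text
time_s: 4.83
tcp_pos: [0.5636, 0.0645, 0.2144]
eef_rot: [107.1, 89.8, -163.0]
contact_force: [1.0, 0.7, -1.1]
gripper_width: 0.0003
```

>>> {"name": "play_rows", "arguments": {"series": [0,0.018,0.036,0,0,0.018,0.036,0,0,0.018,0.036,0,0,0.018,0.036,0,0,0.01,0.03,0]}}

```text
time_s: 5.25
tcp_pos: [0.4807, 0.2402, 0.2132]
eef_rot: [108.2, 89.9, -161.9]
contact_force: [0.2, 0.4, 0.7]
gripper_width: 0.0003
```

>>> {"name": "play_rows", "arguments": {"series": [0,0.004,0.03,0,0,0.002,0.02,0,0,0,0.004,0,0,0,0,0,0,0,0,0]}}

```text
time_s: 5.67
tcp_pos: [0.4767, 0.2925, 0.2128]
eef_rot: [133.5, 89.9, -136.5]
contact_force: [0.2, 0.1, 0.1]
gripper_width: 0.0001
```

Run:
```python
from plant import get_state,capture
from h import *
g=get_state();print(g["tcp_pos"],g["contact_force"])
for n in("scene","wrist"):
    c=capture(n);cv2.imwrite(f"pics/{n}2.png",c["img"]);np.savez(f"{n}2.npz",**c)
```

```text
[0.47671966 0.29246778 0.21278282] [0.19553275 0.13098368 0.14285787]
```

View pics/wrist2.png

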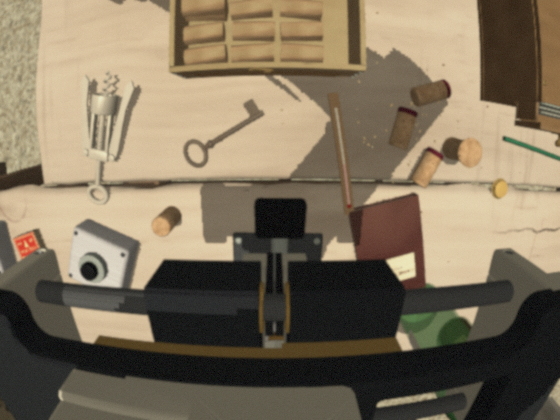

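View pics/scene2.png

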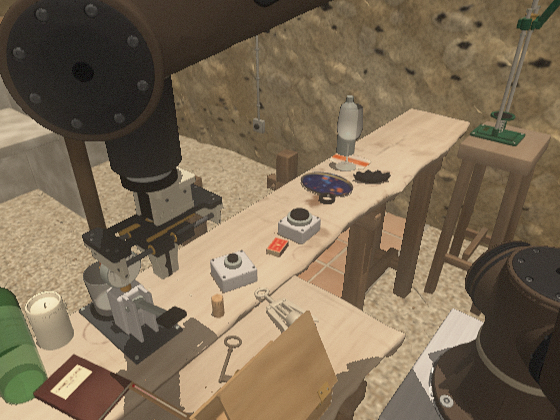

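Run:
```python
from h import *
w=dict(np.load("wrist2.npz"))
p=blob(w["img"],250,312,192,238,60);print(p[:2],wplane(w,p[0],.124))
x,y,ww,h=p[1][:4]
for q in((x,y),(x+ww,y),(x,y+h),(x+ww,y+h)): print(wplane(w,q,.124).round(4))
```

```text
(array([279.73964497, 218.3081854 ]), array([ 250,  198,   62,   40, 2028], dtype=int32)) [0.47798948 0.29710541 0.124     ]
[0.4612 0.2737 0.124 ]
[0.4612 0.3225 0.124 ]
[0.4949 0.2729 0.124 ]
[0.495  0.3236 0.124 ]
```

>>> {"name": "play_rows", "arguments": {"series": [0.02,0.001,0.0035,0,0.025,0,0,0,0.02,0,0,0,0.01,0,0,0,0,0,0,0]}}

```text
time_s: 6.18
tcp_pos: [0.4754, 0.2947, 0.1364]
eef_rot: [135.6, 89.8, -134.6]
contact_force: [0.3, -0.1, 1.0]
gripper_width: 0.0002
```

>>> {"name": "play_rows", "arguments": {"series": [0.005,0,0,0,0.005,0,0,0,0.005,0,0,0,0.005,0,0,0,0,0,0,0]}}

```text
time_s: 6.6
tcp_pos: [0.4764, 0.2969, 0.1182]
eef_rot: [-32.0, 90.0, 57.9]
contact_force: [0.1, 0.8, 1.6]
gripper_width: 0.0002
```

Contact has started. Target tip height is about 91.5 mm.

>>> {"name": "play_rows", "arguments": {"series": [0.005,0,0,0,0.005,0,0,0,0.004,0,0,0,0.003,0,0,0,0,0,0,0]}}

```text
time_s: 7.02
tcp_pos: [0.476, 0.2966, 0.1009]
eef_rot: [125.2, 90.0, -144.8]
contact_force: [-2.1, 2.0, 4.0]
gripper_width: 0.0006
```

>>> {"name": "play_rows", "arguments": {"series": [0.003,0,0,0,0.003,0,0,0,0.002,0,0,0,0,0,0,0,0,0,0,0]}}

```text
time_s: 7.43
tcp_pos: [0.4761, 0.2966, 0.0935]
eef_rot: [121.6, 90.0, -148.5]
contact_force: [-4.0, 0.3, 4.7]
gripper_width: 0.0008
```

Run:
```python
from plant import get_state,capture
from h import *
g=get_state();print(g["tcp_pos"],g["contact_force"])
for n in("scene","wrist","top"):
    c=capture(n);cv2.imwrite(f"pics/{n}3.png",c["img"])
    if n=="scene": cv2.imwrite("pics/sz3.png",cv2.resize(c["img"][220:380,50:260],None,fx=3.7,fy=3.7,interpolation=cv2.INTER_CUBIC))
    if n=="top": cv2.imwrite("pics/tz3.png",cv2.resize(c["img"][130:290,110:310],None,fx=3.7,fy=3.7,interpolation=cv2.INTER_CUBIC))
```

```text
[0.47611127 0.29662875 0.09348171] [-4.03816809  0.26512557  4.67516752]
```

View pics/sz3.png

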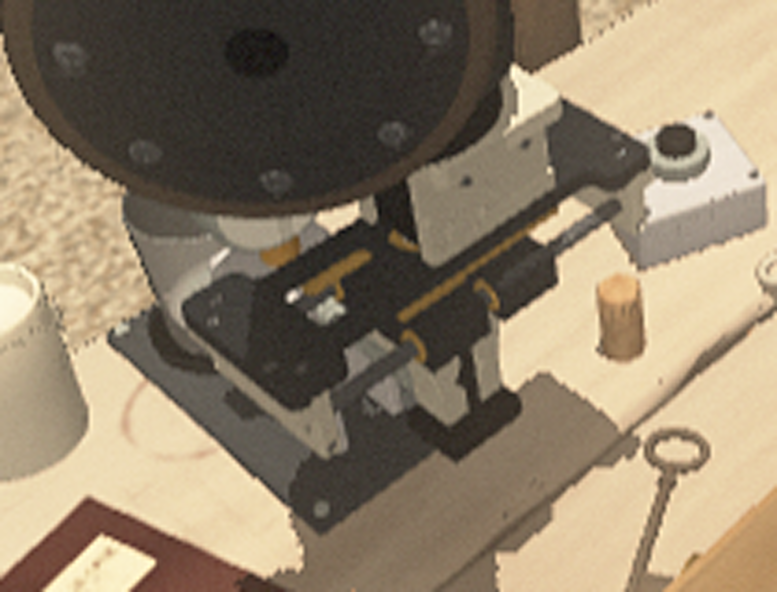

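View pics/tz3.png

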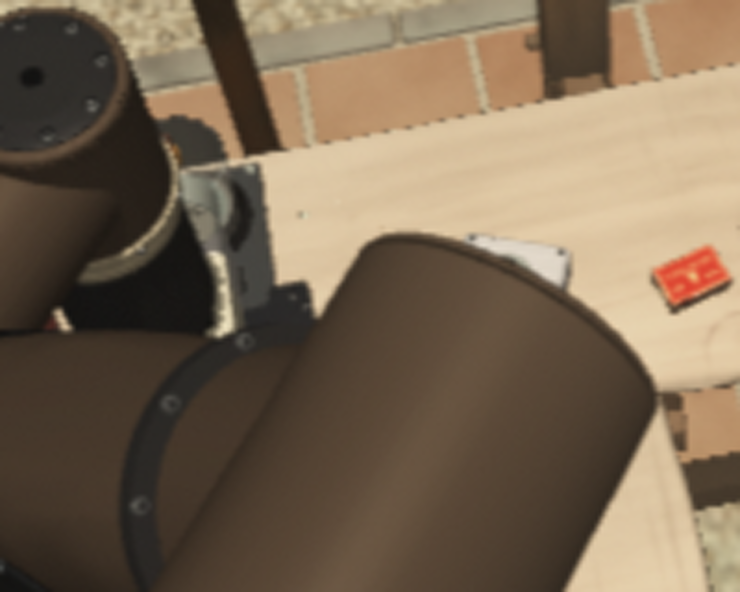

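The dial is hidden behind the gripper. Tip height 93.5 mm gives about 0.28 rad, and 4.7 N upward matches the spring. I'll go slightly lower and ease the 4 N sideways drag.

>>> {"name": "play_rows", "arguments": {"series": [0.001,0.001,0,0,0.001,0.001,0,0,0,0,0,0,0,0,0,0,0,0,0,0]}}

```text
time_s: 8.0
tcp_pos: [0.475, 0.297, 0.0919]
eef_rot: [-57.0, 89.9, 32.9]
contact_force: [3.4, 0.5, 3.3]
gripper_width: 0.0008
```

Run:
```python
from plant import get_state,capture
from h import *
g=get_state();print(g["tcp_pos"],g["contact_force"],g["moment"])
c=capture("wrist");cv2.imwrite("pics/wrist4.png",c["img"]);np.savez("wrist4.npz",**c)
```

```text
[0.47499742 0.29699544 0.09193897] [3.35665019 0.52975614 3.27719384] [-0.18822384 -1.38063983 -0.00690312]
```

View pics/wrist4.png

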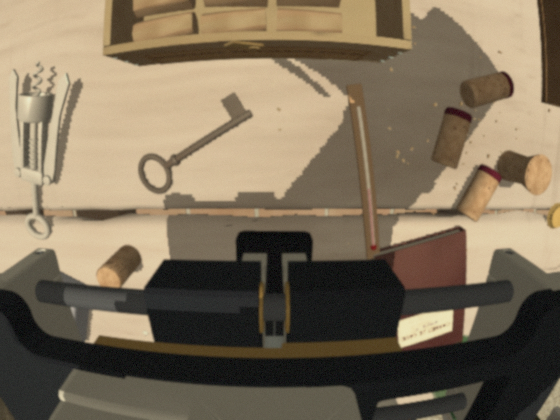

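>>> {"name": "play_rows", "arguments": {"series": [0,-0.001,0,0,0,0,0,0,0,0,0,0,0,0,0,0,0,0,0,0]}}

```text
time_s: 8.47
tcp_pos: [0.475, 0.2969, 0.0915]
eef_rot: [57.8, 90.0, 147.7]
contact_force: [-2.2, 3.0, 5.0]
gripper_width: 0.0001
```

>>> {"name": "play_rows", "arguments": {"series": [0,0,0,0,0,0,0,0,0,0,0,0,0,0,0,0,0,0,0,0]}}

```text
time_s: 8.88
tcp_pos: [0.475, 0.2969, 0.0915]
eef_rot: [47.5, 90.0, 137.5]
contact_force: [-1.4, 3.0, 4.9]
gripper_width: 0.0005
```

Run:
```python
from plant import get_state,capture
from h import *
for i in range(4):
    g=get_state();print(g["tcp_pos"],g["contact_force"],g["moment"]); c=capture("wrist")
from scipy.spatial.transform import Rotation as R
print(R.from_euler("xyz",g["eef_rot"],degrees=True).as_matrix().round(4))
cv2.imwrite("pics/w5.png",cv2.resize(c["img"][215:300,200:345],None,fx=5,fy=5,interpolation=cv2.INTER_CUBIC))
print([wplane(c,p,.0915) for p in((237,233),(312,233))])
```

```text
[0.47498121 0.29690325 0.09150673] [-1.37123928  3.02275701  4.85263787] [0.9777005  0.55813634 0.02306145]
[0.47501164 0.29692593 0.09152758] [-1.87301076  3.06791027  5.8781121 ] [0.92637519 0.6350511  0.04154397]
[0.47498842 0.29691248 0.09151212] [-1.50015124  2.76577456  5.4291396 ] [ 0.92637445  0.58537001 -0.01440883]
[0.47499344 0.29692493 0.09150858] [-1.26615458  1.8048873   4.92702448] [0.98299392 0.5912173  0.01007495]
[[-3.0e-04 -1.0e+00  1.1e-03]
 [ 3.0e-04  1.1e-03  1.0e+00]
 [-1.0e+00  3.0e-04  3.0e-04]]
[array([0.45505811, 0.27820834, 0.0915    ]), array([0.45510375, 0.31725114, 0.0915    ])]
```

View pics/w5.png

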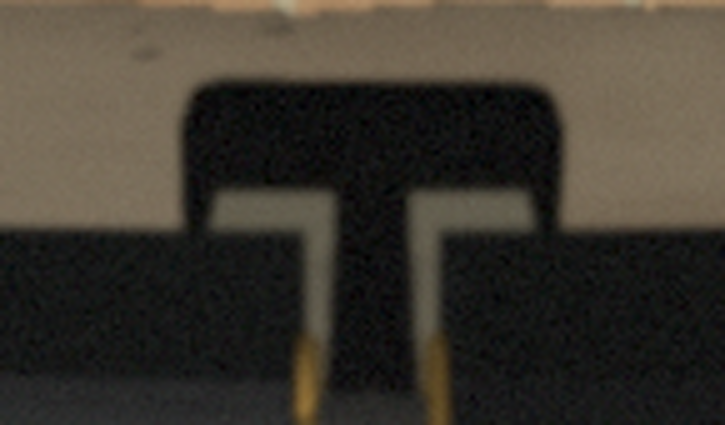

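The wrist view shows the pad pressed under both tips. Its front edge is at x = 0.455, which fits half travel. The tip is at 91.5 mm and the force about 5.3 N, both steady. Handing in.

```bash
python3 -c "
from plant import close_job;print(close_job())"
```

```text
the job is handed in; nothing more can be done
None
```

I pressed the start button fully down, released it, then pushed the lever to half travel and handed the job in while still holding it there, at about 9 s of the 48 s allowed. No verdict was reported.

- **Start button:** the fingertips stopped at 56 mm with about 24 N, so it was fully down. I then lifted clear before going to the lever. The later pictures show it up, though I did not measure it.
- **Lever:** the fingertips stayed steady at 91.5 mm, the stated height for half travel. The upward force was 4.9–5.9 N against the 5.5 N expected. The paddle's front edge was at x = 0.455 m, which also fits half travel.
- **Not confirmed:** the gripper hid the dial in every view, so I could not see the needle. The angle comes from height and force only. Some sideways drag, about 1.5 N in x and 2–3 N in y, remained at the fingertips.
- **Other objects:** nothing touched the stop button, cork, matchbox or foil cutter that I could tell. I did not re-measure their positions at the end.

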